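Seat a brass blank in the engraving block and lock it

ROBOT

A 6-joint arm with a two-finger parallel gripper is mounted at the origin on the work surface. World frame = base frame: x ahead of the robot, y to its left, z up, the work surface at z = 0. Lengths are in m, angles in rad, forces in N, time in s.
With the tool pointing down it reaches from about 0.25 to 0.775 m from the base axis. Payload 4 kg.
Tool frame: the origin (TCP) lies where the fingers leave the gripper's body, on its centre line; the fingertips stand 97 mm ahead of it and the grasp point (between the pads) lies 78 mm ahead of it; z points along the fingers, x is the direction in which the jaws open and shut, and the axes are right-handed (so a half turn about z gives the same grasp; the last joint's range is limited). The gripper opens to 94 mm and grips with 3 to 60 N. Pads are 16 mm wide; open, the fingers measure 119 mm over their backs; the gripper's body (75 mm by 177 mm) begins 78 mm behind the grasp point.
Start: joints at [1.043, 0.087, 1.371, -0, 1.684, -0.103], TCP at [0.227, 0.501, 0.303] pointing down, gripper open.
Joint ranges: [-3.1, 3.1], [-0.76, 2.03], [0.27, 2.55], [-1.08, 4.22], [0.17, 2.65], [-2.57, 2.57]. Speed limits (rad/s): [2.79, 2.79, 3.14, 3.14, 3.14, 3.14].

INTERFACE

Orientations are given as [roll, pitch, yaw] about the fixed x, y, z axes, in that order (R = Rz(yaw) Ry(pitch) Rx(roll)).
In Python, from bench import * gives the robot as it stands.
- The arm moves only by the tool jog_arm, never from a script. Its argument "moves" is a list of rows, each a list of 7 numbers: the turn, a rotation vector about the world's x, y, z in rad, then the shift along the world's x, y, z in mm, then the finger opening in mm, from 0 to 94. In form: [[rx, ry, rz, tx, ty, tz, fingers], ...]. A call has 1 to 12 rows; each row shifts and turns the commanded pose from where the row before left it; what a row does not reach is not made up. A row lasts 1/8 s, in which the tool goes at most 62.5 mm and 10.7 degrees, less where a joint would pass 70% of its speed; a pose out of reach is approached as far as the arm can. A call is refused whole if a number of a shift passes 62.5 or a number of a turn 0.188, either way. A call with a gripper value outside its range is refused whole. The fingers move at their own pace and stop on an object; the grip force is fixed at half the most. Time passes only in rows, so rows that do not move let the fingers close. It gives the time, the measured TCP pose, the force and the opening at its end, in the units of the state.
- get_obs(): the state, without advancing time (a new reading comes with each control period).
- snapshot(name): name is "scene" or "side" or "wrist"; returns the picture (420x560x3 uint8, red, green, blue); there is no depth.
- get_calibration(name): a dict with "camera_matrix" (3x3 intrinsics, pixels), "R" (3x3) and "t" (3): a world point X has camera coordinates R X + t. Camera axes: x right, y down, z forward; pixel columns grow to the right and rows downward; lengths in m; the calibration is good to about 2 mm. A picture is of the moment at which its call begins: read the wrist's pose just before it. get_calibration takes no time and is no camera call; for the wrist camera it gives the pose at the moment of the call.
- close_job(): hands the job in, once; it reports no verdict.
Trained networks look in the newest picture that a camera, given by its name, has taken for a name from the list of things; names that differ only in an ending like _2 or _b are one class to them, and where a whole thing is asked for, a point or a joint stands for the part that bears it (a point fixed in the world has none). Each returns a list of dicts, best first, with "conf" (0 to 1); they miss things now and then, are a little off and sometimes report something else, mostly with a low value. They report only what shows in the picture. A call takes as long as a camera call. They do not tell look-alikes from the thing itself.
- look_for(label, camera): "bbox" ([left, top, right, bottom] in pixels, round what is visible of it).
The state is a dict: "time": time; "joint_positions": joint angles; "qvel": joint speeds; "joint_torque": joint torques, N m; "tool_pos": TCP position; "ee_rot": TCP orientation; "wrist_force": force on the tool from outside, world axes, zero at the start; "wrist_torque": the same for the moment, N m; "width": finger opening in m.
Only numpy, scipy, OpenCV 4.12 (cv2) and the standard library are available. Lean on these libraries where they do the work, as an engineer would, in place of code of your own. Each camera call takes 0.05 s, during which the arm holds its last target.

TASK

Two round brass blanks lie on the engraving block. With your fingertips push the smaller one along the top of the block until it drops flat into the round recess; after that, push the upright tab of the sliding keeper all the way in so that its tongue covers the edge of the seated blank. Do not pick anything up, and leave the larger blank and the other things on the bench where they are.

Things in the scene. Friction and masses are not known exactly. Their poses are not given: they have to be found in the camera images.
- block: Dark steel engraving block, fixed: a flat rectangular plate 22 mm thick. Origin on the bench under the recess centre, z up. In its axes it reaches x -110 to +75 mm, y -155 to +155 mm; the keeper is on its -x side (roughly towards the robot); the two blanks lie on its top, one on the +y and one on the -y side (either may be the smaller).
- recess (a point): Centre of the floor of the round recess in the block: 50 mm diameter, 6 mm deep, with a bare bright floor (floor 16 mm, rim 22 mm above the bench). Axes as the block's.
- blank: The smaller brass blank, a loose flat disc 46 mm in diameter, 6 mm thick, about 85 g. Origin at the centre of its underside (22 mm above the bench on the block, 16 mm when seated, its top then flush with the block's top), z up. It starts 75 to 95 mm to one side of the recess (along the block's y) and up to 18 mm off along the block's x.
- big_blank: The larger brass blank, a loose disc 62 mm in diameter, 6 mm thick, on the other side of the recess; too big for it. To be left alone. Origin at the centre of its underside.
- keeper (a joint): Travel of the steel keeper along the block's +x: 0 = fully back (recess free), 0.040 m = fully in against its stop (tongue 18 mm over the blank's edge). Starts at 0 to 8 mm. It slides stiffly (about 2 N, more when pushed fast), has no spring and stays where it is left.
- tongue (a point): Middle of the underside of the keeper's tongue tip, 2 mm above the block's top, 45 mm from the recess centre when fully back. The tongue is a flat bar 28 mm wide, 6 mm thick, between two fixed rails (outer width 51 mm, tops 34 mm above the bench, 100 to 55 mm on the -x side of the recess centre). It passes over a seated blank but bumps into one not seated.
- tab (a point): Centre of the rear (-x) face of the upright tab at the keeper's rear end, the face to push; moves with the keeper (105 mm from the recess centre when fully back, 65 mm when fully in). The tab is 40 mm wide (block's y), 10 mm thick and spans 36 to 62 mm above the bench; axes as the block's.
- graver_a: Bystander: graver with a dark wooden handle, about 125 mm long, 22 mm high, lying on the bench off the block's +y end. Origin at the front of the ferrule, on the bench.
- graver_b: Bystander: graver with a dark wooden handle, about 145 mm long, 22 mm high, lying on the bench beyond the block's +x edge. Origin as for the other.
- cup: Bystander: white ceramic cup, 60 mm wide, 40 mm high, beyond the block's +x edge. Origin at the centre of its underside.
- ring: Bystander: plain finger ring, 25 mm wide, 8 mm high, lying flat beyond the block's +x edge. Origin at the centre of its underside.
- firebrick: Bystander: small white soldering brick 60 x 45 x 30 mm, off the block's -y end. Origin at the centre of its underside.
- tweezers: Bystander: steel tweezers about 130 mm long, 8 mm high, lying on the bench at the block's -x edge, to the +y side of the keeper. Origin mid-length, on the bench.
There are look-alikes about, which are no part of the job. What is shaped like the blank but black or blue is not meant.

How it is judged:
By the outcome, as a careful person would: the job done as asked, in the order asked, and still so for the second after the job is handed in, with the robot touching nothing.
It also fails if it takes over 45 s, if anything falls off the work surface, if the arm or the gripper's body presses on something with over 40 N, if the wrist force passes 120 N, or if a joint passes its speed limit or range.

## Working session

There is one attempt and no reset: what is moved stays moved. The work goes in short steps, Python scripts to look and compute and a tool call to move; the robot and the scene stay as the last step left them, time stands still between calls to the robot, and variables do not carry over. Pictures are saved under pics/ and viewed, and the job is handed in when it is done.

Besides the shell and the picture viewer there is one more tool, called after "Call:" by a JSON object that holds its "api" and its "payload". jog_arm: Moves the arm, as the interface text tells. Its arguments: {"type":"object","properties":{"moves":{"type":"array","items":{"type":"array","items":{"type":"number"}}}},"required":["moves"]}

```bash
mkdir -p pics; ls; python3 - <<'E'
from bench import *
import cv2,numpy as np
o=get_obs();print(o['time'],o['tool_pos'],o['ee_rot'],o['width'],o['wrist_force'])
for n in ['scene','side','wrist']:
    im=snapshot(n);cv2.imwrite(f'pics/{n}0.png',im[:,:,::-1])
    c=get_calibration(n);print(n,np.round(c['camera_matrix'],1).tolist(),np.round(c['R'],3).tolist(),np.round(c['t'],3).tolist())
    for l in ['blank','big_blank','keeper','block','tab']:
        print(n,l,look_for(l,n)[:3])
E
```

```text
pics
0.0 [0.22651671 0.50083854 0.30154997] [-3.14137137e+00  2.10341031e-03  1.14597512e+00] 0.0941250932146249 [-0.29724781 -0.74353498 -0.27112575]
scene [[495.7, 0.0, 277.2], [0.0, 495.7, 212.3], [0.0, 0.0, 1.0]] [[-0.724, 0.69, 0.006], [0.5, 0.53, -0.685], [-0.475, -0.493, -0.729]] [0.426, -0.264, 1.352]
scene blank [{'bbox': [213.6, 190.7, 234.4, 206.4], 'conf': 0.65}, {'bbox': [290.4, 171.1, 309.5, 185.5], 'conf': 0.6}, {'bbox': [213.3, 144.3, 232.7, 156.2], 'conf': 0.48}]
scene big_blank [{'bbox': [267.4, 227.2, 295.7, 250.2], 'conf': 0.81}]
scene keeper [{'bbox': [260.0, 179.6, 287.3, 210.6], 'conf': 0.75}, {'bbox': [177.1, 160.3, 338.2, 288.0], 'conf': 0.71}]
scene block [{'bbox': [178.6, 160.5, 337.0, 284.2], 'conf': 0.8}]
scene tab [{'bbox': [260.1, 174.6, 288.1, 210.9], 'conf': 0.78}]
side [[381.5, 0.0, 280.0], [0.0, 381.5, 215.2], [0.0, 0.0, 1.0]] [[1.0, 0.002, 0.007], [0.006, -0.725, -0.688], [0.003, 0.688, -0.725]] [-0.606, 0.062, 0.709]
side blank [{'bbox': [173.1, 270.3, 203.5, 299.2], 'conf': 0.83}, {'bbox': [192.4, 389.6, 229.1, 418.0], 'conf': 0.8}, {'bbox': [278.8, 293.9, 311.0, 323.7], 'conf': 0.79}]
side big_blank [{'bbox': [271.0, 215.9, 301.6, 240.4], 'conf': 0.68}, {'bbox': [340.3, 196.4, 372.8, 228.0], 'conf': 0.42}]
side keeper [{'bbox': [232.2, 239.9, 268.4, 274.0], 'conf': 0.68}]
side block [{'bbox': [215.5, 202.5, 341.9, 361.1], 'conf': 0.67}]
side tab [{'bbox': [229.8, 243.2, 270.3, 271.6], 'conf': 0.56}]
wrist [[308.1, 0.0, 281.8], [0.0, 308.1, 203.9], [0.0, 0.0, 1.0]] [[0.413, 0.911, -0.0], [0.882, -0.4, 0.248], [0.226, -0.103, -0.969]] [-0.549, -0.025, 0.391]
wrist blank []
wrist big_blank []
wrist keeper []
wrist block []
wrist tab []
```

View pics/scene0.png

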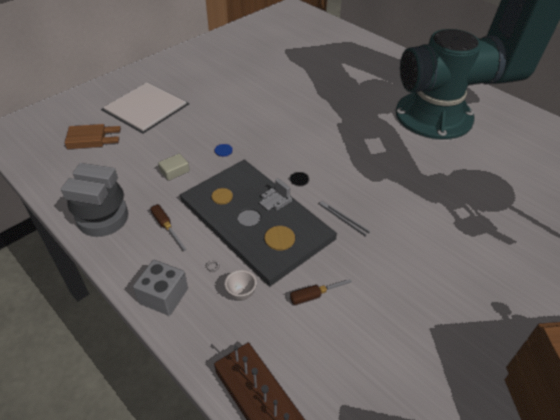

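View pics/side0.png

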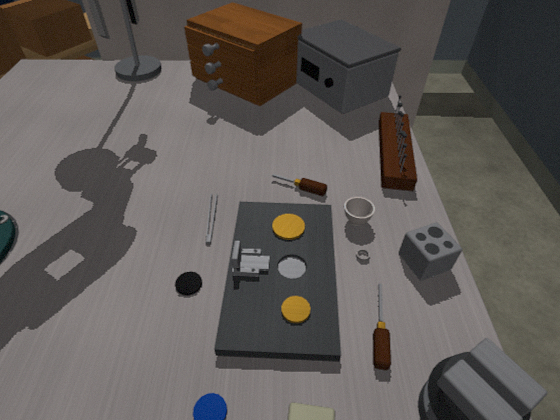

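View pics/wrist0.png

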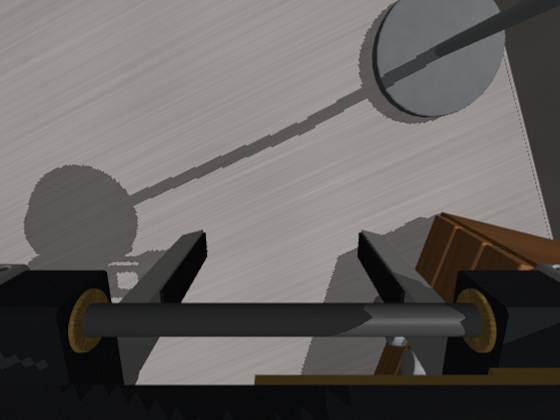

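Candidates: brass discs at scene (222,197)/side (296,309) and scene (280,238)/side (289,227); look-alikes are blue at scene (223,150) and black at (300,179). The brass disc at the -y end should be the smaller one. I'll measure both brass discs.

```bash
cat > h.py <<'E'
from bench import *
import cv2,numpy as np
def ray(n,uv,z,c=None):
    c=c or get_calibration(n);K,R,t=map(np.array,(c['camera_matrix'],c['R'],c['t']))
    C=-R.T@t; uv=np.atleast_2d(uv).astype(float)
    d=(R.T@np.linalg.inv(K)@np.c_[uv,np.ones(len(uv))].T).T
    return C+d*((z-C[2])/d[:,2])[:,None]
def proj(n,X,c=None):
    c=c or get_calibration(n);K,R,t=map(np.array,(c['camera_matrix'],c['R'],c['t']))
    p=(K@(R@np.atleast_2d(X).T+t[:,None])).T
    return p[:,:2]/p[:,2:]
def brass(im):
    h=cv2.cvtColor(im,cv2.COLOR_RGB2HSV)
    return cv2.inRange(h,(14,130,90),(30,255,255))
E
python3 - <<'E'
from h import *
for n in ['scene','side']:
    im=cv2.imread(f'pics/{n}0.png')[:,:,::-1].copy()
    cs,_=cv2.findContours(brass(im),cv2.RETR_EXTERNAL,cv2.CHAIN_APPROX_NONE)
    for k in cs:
        if cv2.contourArea(k)<100: continue
        w=ray(n,k[:,0]+0.0,0.027)[:,:2]
        (x,y),r=cv2.minEnclosingCircle(w.astype(np.float32)*1000)
        print(n,k[:,0].mean(0),'c',x,y,'mean',w.mean(0)*1000,'d',2*r)
    # block: dark region
    b=look_for('block',n)
    g=cv2.cvtColor(im,cv2.COLOR_RGB2HSV)
    m=((g[:,:,2]<85)&(g[:,:,1]<90)).astype(np.uint8)*255
    cs,_=cv2.findContours(m,cv2.RETR_EXTERNAL,cv2.CHAIN_APPROX_SIMPLE)
    for k in cs:
        if cv2.contourArea(k)>3000:
            q=cv2.approxPolyDP(cv2.convexHull(k),6,True)[:,0];print(n,'poly',q.tolist(),cv2.contourArea(k));print(np.round(ray(n,q,0.022)*1000).tolist())
    big=cv2.resize(im[140:300,160:360] if n=='scene' else im[190:370,190:370],None,fx=4 if n=='scene' else 3.3,fy=3.6 if n=='scene' else 3.3,interpolation=cv2.INTER_CUBIC)
    cv2.imwrite(f'pics/{n}_crop.png',big[:,:,::-1])
E
```

```text
scene [279.28767123 237.46575342] c 622.9796752929688 42.2224235534668 mean [623.1509749   41.96710834] d 62.68379592895508
scene [221.70212766 195.82978723] c 633.1495361328125 -132.5478973388672 mean [ 632.48472674 -132.48175891] d 47.633277893066406
scene poly [[559, 316], [521, 419], [461, 419], [430, 329], [493, 302]] 7361.0
[[381.0, 521.0, 22.0], [603.0, 564.0, 22.0], [671.0, 500.0, 22.0], [573.0, 376.0, 22.0], [441.0, 424.0, 22.0]]
scene poly [[0, 172], [209, 419], [136, 419], [30, 311], [0, 252]] 13902.5
[[955.0, -551.0, 22.0], [955.0, 231.0, 22.0], [1037.0, 153.0, 22.0], [1070.0, -145.0, 22.0], [1053.0, -317.0, 22.0]]
scene poly [[243, 160], [336, 233], [269, 286], [178, 198]] 9480.0
[[516.0, -196.0, 22.0], [526.0, 111.0, 22.0], [718.0, 113.0, 22.0], [704.0, -198.0, 22.0]]
scene poly [[559, 236], [508, 243], [471, 235], [365, 176], [285, 52], [315, 6], [559, 0]] 33476.5
[[195.0, 435.0, 22.0], [290.0, 371.0, 22.0], [326.0, 307.0, 22.0], [346.0, 41.0, 22.0], [86.0, -493.0, 22.0], [-216.0, -651.0, 22.0], [-904.0, -80.0, 22.0]]
side [295.44736842 308.46052632] c 630.094482421875
[... 183 characters left out ...]
5732422
side [245.40392157  22.49411765] c 469.26116943359375 1061.578125 mean [ 473.53596666 1052.95877504] d 416.6108703613281
side poly [[419, 394], [439, 362], [464, 352], [546, 393], [529, 419], [420, 419]] 3194.5
[[794.0, -261.0, 22.0], [834.0, -217.0, 22.0], [874.0, -203.0, 22.0], [967.0, -259.0, 22.0], [929.0, -292.0, 22.0], [788.0, -292.0, 22.0]]
side poly [[240, 202], [330, 205], [339, 372], [216, 366]] 18146.5
[[525.0, 106.0, 22.0], [705.0, 99.0, 22.0], [689.0, -232.0, 22.0], [516.0, -225.0, 22.0]]
side poly [[559, 0], [559, 215], [0, 349], [0, 278], [68, 0]] 57273.5
[[1789.0, 1342.0, 22.0], [1153.0, 75.0, 22.0], [199.0, -202.0, 22.0], [137.0, -79.0, 22.0], [-276.0, 1292.0, 22.0]]
```

View pics/scene_crop.png

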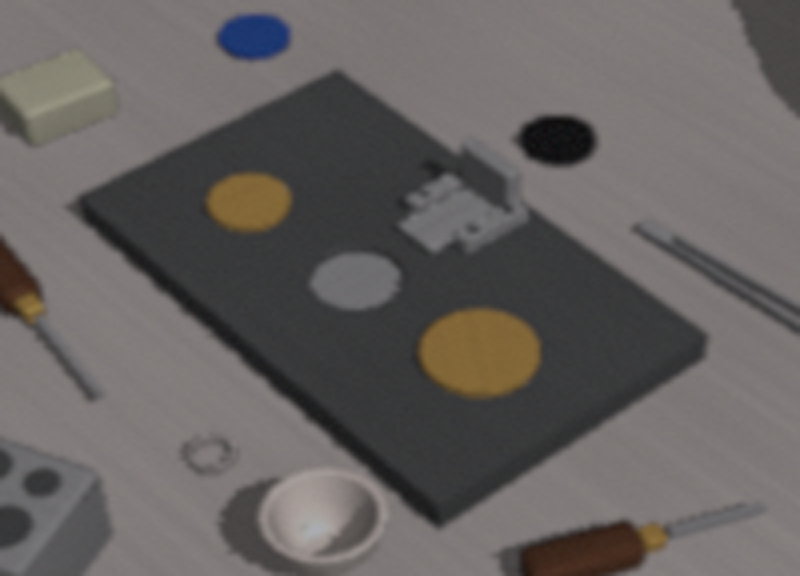

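View pics/side_crop.png

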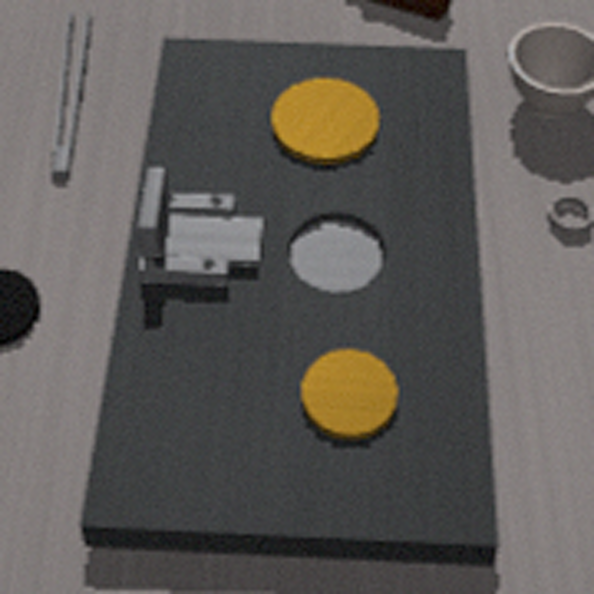

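The crops confirm it: the small brass blank (46 mm) is at scene (222,196), roughly (631,-134) mm. The big one measures 62 mm at about (622,41). Next I'll localise the block and recess.

```bash
python3 - <<'E'
from h import *
for n,c0 in [('scene',(249,218)),('side',(291,267))]:
    im=cv2.imread(f'pics/{n}0.png')[:,:,::-1].copy()
    g=cv2.cvtColor(im,cv2.COLOR_RGB2GRAY)
    m=(g>95).astype(np.uint8)
    nl,lab,st,ce=cv2.connectedComponentsWithStats(m,connectivity=4)
    l=lab[c0[1],c0[0]];cs,_=cv2.findContours((lab==l).astype(np.uint8),cv2.RETR_EXTERNAL,cv2.CHAIN_APPROX_NONE)
    k=cs[0][:,0];w=ray(n,k,0.016)[:,:2]*1000
    (x,y),r=cv2.minEnclosingCircle(w.astype(np.float32))
    print(n,'recess',g[c0[1],c0[0]],st[l],'c',x,y,w.mean(0),2*r, w.min(0),w.max(0))
c=get_calibration('wrist');print('wrist cam C',-np.array(c['R']).T@np.array(c['t']))
E
```

```text
scene recess 109 [238 211  21  15 245] c 625.88720703125 -51.28497314453125 [626.27867416 -50.57628695] 45.35185241699219 [603.50260113 -71.77711401] [647.95975107 -29.16296153]
side recess 137 [278 258  28  21 443] c 625.6885986328125 -48.67204284667969 [625.65376217 -49.96095284] 48.515899658203125 [602.24950613 -71.59111569] [649.50453796 -29.10717275]
wrist cam C [0.16038336 0.53019316 0.38497943]
```

Call:
{"api": "jog_arm", "payload": {"moves": [[0,0,-0.1,30,-50,0,30],[0,0,-0.1,30,-50,0,30],[0,0,-0.1,30,-50,0,30],[0,0,-0.1,30,-50,0,30],[0,0,-0.1,30,-50,0,30],[0,0,-0.1,30,-50,0,30],[0,0,-0.1,30,-50,0,30],[0,0,-0.1,30,-50,0,30],[0,0,-0.1,30,-50,0,30],[0,0,-0.1,30,-50,0,30],[0,0,-0.1,30,-50,0,30],[0,0,-0.08,30,-50,0,30]]}}

```text
time: 2.5
tool_pos: [0.5875, -0.1007, 0.3028]
ee_rot: [-3.141, -0.001, -0.037]
wrist_force: [-0.2, 0.5, 0.4]
width: 0.0299
```

```bash
python3 - <<'E'
from h import *
o=get_obs();print(o['time'],o['tool_pos'],o['ee_rot'],o['width'])
im=snapshot('wrist');cv2.imwrite('pics/wrist1.png',im[:,:,::-1])
c=get_calibration('wrist');print('wrist cam C',-np.array(c['R']).T@np.array(c['t']))
E
```

```text
2.5 [ 0.58745273 -0.10067463  0.30280936] [-3.14136319e+00 -5.80053105e-04 -3.69820033e-02] 0.02992001697548857
wrist cam C [ 0.59180591 -0.03551762  0.38280885]
```

View pics/wrist1.png

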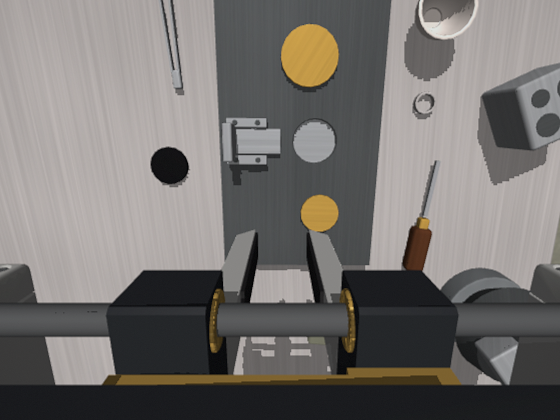

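The wrist view shows the small blank at (320,212), the recess at (314,141), the big blank at (310,56) and the keeper at (250,141). I'll measure from this picture.

```bash
cat >> h.py <<'E'
def meas(im,n='wrist',zt=0.028):
    out=[]
    c=get_calibration(n)
    cs,_=cv2.findContours(brass(im),cv2.RETR_EXTERNAL,cv2.CHAIN_APPROX_NONE)
    for k in cs:
        if cv2.contourArea(k)<300: continue
        (e,ax,an)=cv2.fitEllipse(k); w=ray(n,k[:,0],zt,c)[:,:2]*1000
        (x,y),r=cv2.minEnclosingCircle(w.astype(np.float32))
        out.append(('brass',np.round(e,1),np.round([x,y,2*r],1)))
    return out
E
python3 - <<'E'
from h import *
im=cv2.imread('pics/wrist1.png')[:,:,::-1].copy();c=get_calibration('wrist')
for o in meas(im):print(o)
g=cv2.cvtColor(im,cv2.COLOR_RGB2GRAY)
for th in (90,100,110,120):
    m=(g>th).astype(np.uint8);_,lab=cv2.connectedComponents(m,connectivity=4)
    k=cv2.findContours((lab==lab[141,314]).astype(np.uint8),cv2.RETR_EXTERNAL,cv2.CHAIN_APPROX_NONE)[0][0]
    w=ray('wrist',k[:,0],0.016,c)[:,:2]*1000
    print(th,cv2.minEnclosingCircle(w.astype(np.float32)),w.min(0),w.max(0))
# block edges lines
for r in (30,100,200,240):
    row=g[r].astype(int);print(r,[(u,row[u]) for u in range(200,400,1) if abs(row[u+1]-row[u-1])>35])
cv2.imwrite('pics/wk.png',cv2.resize(im[100:240,200:360],None,fx=4.5,fy=4.2,interpolation=cv2.INTER_CUBIC)[:,:,::-1])
E
```

```text
('brass', array([296.7, 376.6]), array([ 585.6, -390. ,  483.4]))
('brass', array([319. , 212.8]), array([ 632.3, -141.9,   46.3]))
('brass', array([309.3,  55.2]), array([624.8,  32. ,  61.2]))
90 ((629.1334838867188, -57.714195251464844), 24.892133712768555) [604.59311471 -81.96513715] [652.68940054 -33.51724167]
100 ((629.070068359375, -57.62461853027344), 24.68855094909668) [604.63504336 -81.91073843] [652.68637439 -35.52922607]
110 ((628.9384155273438, -57.67802429199219), 24.582469940185547) [604.67690427 -81.85634056] [652.68637439 -35.52922607]
120 ((628.7797241210938, -57.69846725463867), 24.444116592407227) [604.71869761 -81.74754739] [652.68334338 -35.52922607]
30 [(214, np.int64(146)), (215, np.int64(100)), (292, np.int64(116)), (293, np.int64(148)), (327, np.int64(128)), (328, np.int64(88)), (388, np.int64(89)), (389, np.int64(149))]
100 [(217, np.int64(146)), (218, np.int64(98)), (382, np.int64(85)), (383, np.int64(160))]
200 [(221, np.int64(162)), (222, np.int64(109)), (305, np.int64(80)), (306, np.int64(113)), (307, np.int64(142)), (332, np.int64(141)), (333, np.int64(106)), (374, np.int64(114)), (375, np.int64(167))]
240 [(223, np.int64(146)), (224, np.int64(95)), (233, np.int64(75)), (234, np.int64(116)), (252, np.int64(114)), (253, np.int64(60)), (254, np.int64(22)), (257, np.int64(21)), (258, np.int64(71)), (306, np.int64(51)), (307, np.int64(15)), (310, np.int64(22)), (311, np.int64(86)), (312, np.int64(127)), (330, np.int64(106)), (370, np.int64(72)), (371, np.int64(130)), (372, np.int64(171))]
```

View pics/wk.png

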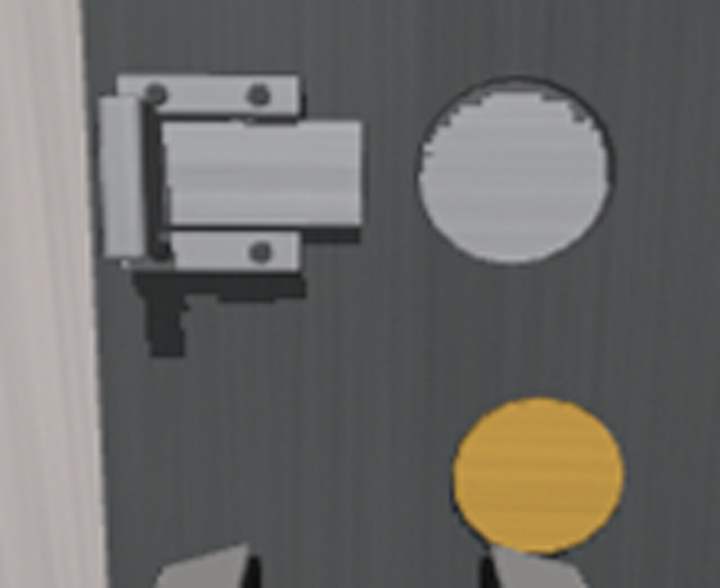

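```bash
python3 - <<'E'
from h import *
o=get_obs();p=np.array(o['tool_pos']);from scipy.spatial.transform import Rotation as Ro
R=Ro.from_euler('xyz',o['ee_rot']).as_matrix()
pts=[(sx*a,sy*8e-3,.097) for sx in(-1,1) for a in(.015,.0275) for sy in(-1,1)]
W=[p+R@np.array(q) for q in pts]
im=cv2.imread('pics/wrist1.png')
vis=cv2.resize(im[200:300,200:360],None,fx=5,fy=5)
for q,u in zip(pts,proj('wrist',W)):
    print(q,u); cv2.circle(vis,tuple(int(v) for v in (u-[200,200])*5+2),4,(0,0,255),-1)
cv2.imwrite('pics/tip.png',vis)
for n in('scene','side'):
    im=snapshot(n); u=proj(n,W); c=u.mean(0).astype(int); print(n,c)
    x0,y0=max(c[0]-60,0),max(c[1]-45,0)
    v=cv2.resize(im[y0:y0+90,x0:x0+120],None,fx=6,fy=6,interpolation=cv2.INTER_CUBIC)[:,:,::-1].copy()
    for a in u: cv2.circle(v,tuple(int(t) for t in (a-[x0,y0])*6+3),4,(0,0,255),-1)
    cv2.imwrite(f'pics/tip_{n}.png',v)
E
```

```text
(-0.015, -0.008, 0.097) [258.99681103 231.03304524]
(-0.015, 0.008, 0.097) [259.48258839 255.18880726]
(-0.0275, -0.008, 0.097) [238.64691733 231.05318663]
(-0.0275, 0.008, 0.097) [239.55051421 255.20996132]
(0.015, -0.008, 0.097) [307.82654839 230.9847158 ]
(0.015, 0.008, 0.097) [307.30996557 255.13804769]
(0.0275, -0.008, 0.097) [328.1681036  230.96458265]
(0.0275, 0.008, 0.097) [327.23404008 255.11690211]
scene [239 128]
side [268 217]
```

View pics/tip.png

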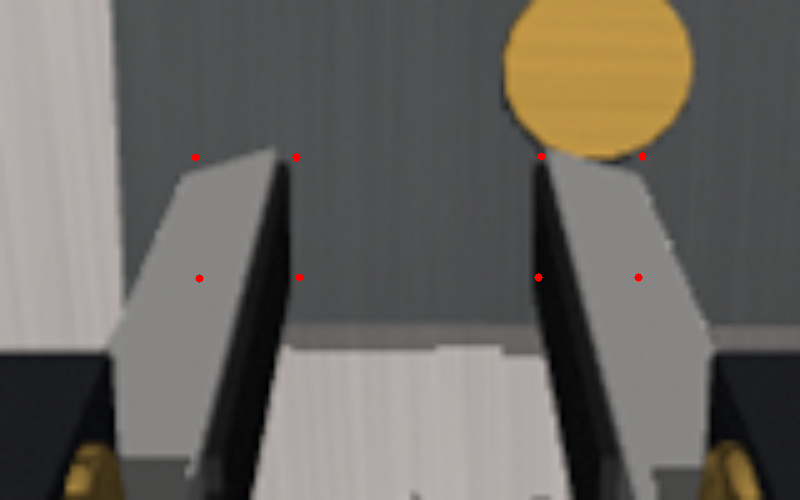

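View pics/tip_scene.png

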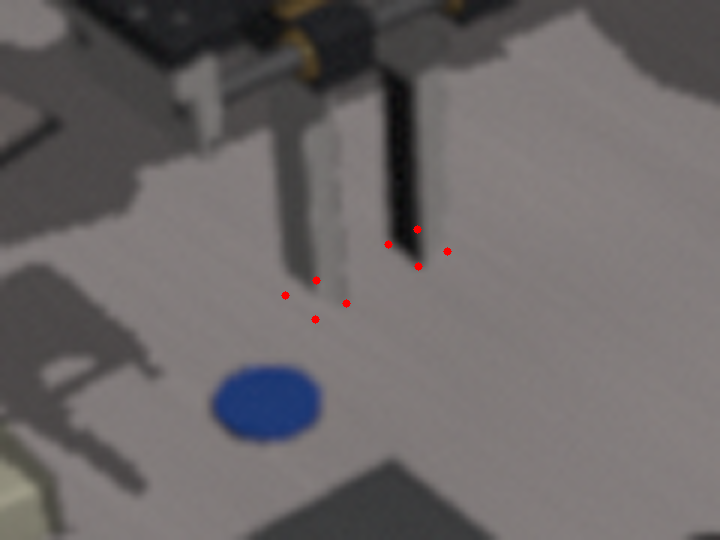

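View pics/tip_side.png

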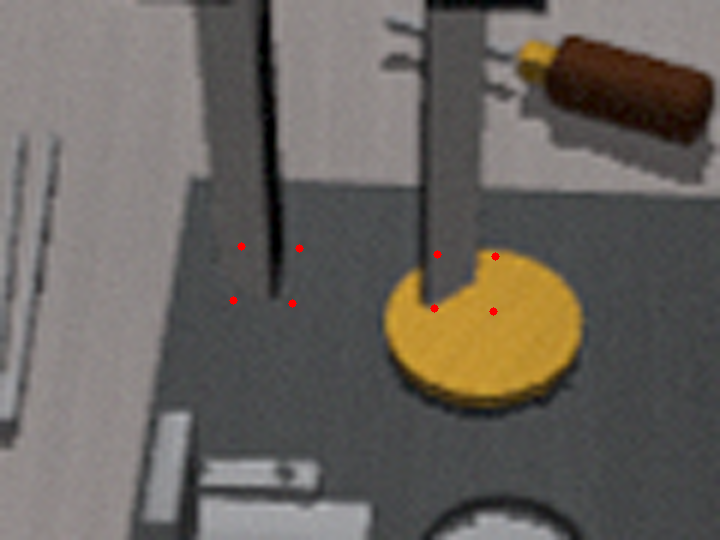

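Call:
{"api": "jog_arm", "payload": {"moves": [[0,0,0,11,-22,-36,30],[0,0,0,11,-22,-36,30],[0,0,0,11,-23,-36,30],[0,0,0,10,-23,-36,30],[0,0,0,0,0,0,30]]}}

```text
time: 3.28
tool_pos: [0.6279, -0.1881, 0.1546]
ee_rot: [-3.139, 0.008, -0.034]
wrist_force: [-1.0, 1.1, -0.2]
width: 0.0301
```

```bash
python3 - <<'E'
from h import *
o=get_obs();print(o['time'],o['tool_pos'],o['ee_rot'],o['width'])
im=snapshot('wrist');cv2.imwrite('pics/wrist2.png',im[:,:,::-1])
for q in meas(im):print(q)
im=snapshot('side');cv2.imwrite('pics/side2.png',cv2.resize(im[200:350,200:400],None,fx=4,fy=4,interpolation=cv2.INTER_CUBIC)[:,:,::-1])
E
```

```text
3.275 [ 0.62787331 -0.18810389  0.15455102] [-3.13856225  0.00760812 -0.03414183] 0.03008248671979709
('brass', array([ 68.8, 378.1]), array([ 548.4, -316.3,  143. ]))
('brass', array([390. , 376.2]), array([ 704.7, -322.3,  128.9]))
('brass', array([285.8, 151.2]), array([ 632. , -134.3,   46.3]))
```

View pics/wrist2.png

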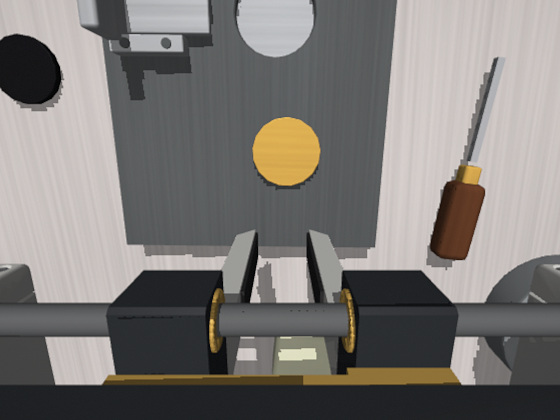

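View pics/side2.png

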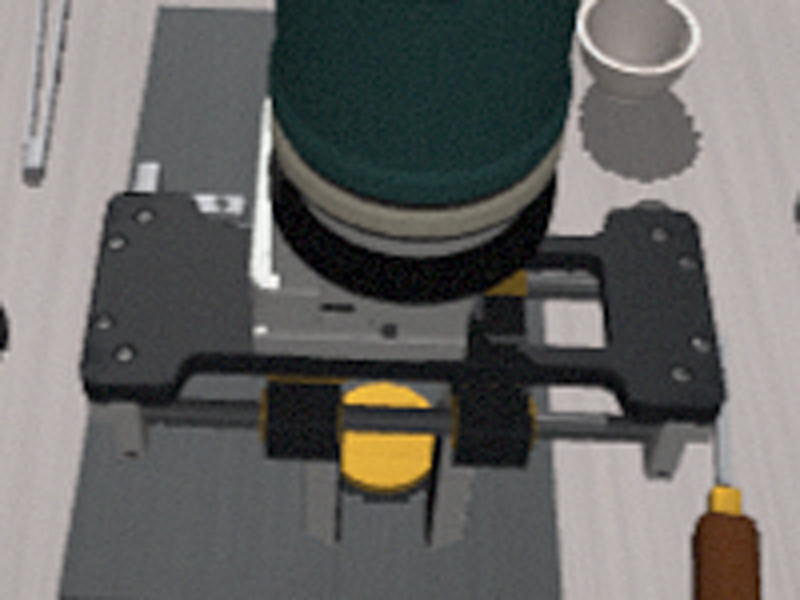

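Call:
{"api": "jog_arm", "payload": {"moves": [[0,0,0,2,3,-16,30],[0,0,0,2,3,-15,30],[0,0,0,0,0,0,30]]}}

```text
time: 3.75
tool_pos: [0.6328, -0.1816, 0.1256]
ee_rot: [-3.14, 0.003, -0.033]
wrist_force: [-0.1, -0.8, -0.1]
width: 0.0301
```

```bash
python3 - <<'E'
from h import *
o=get_obs();print(o['time'],o['tool_pos'],o['ee_rot'],o['width'],o['wrist_force'])
im=snapshot('wrist');cv2.imwrite('pics/wrist3.png',im[:,:,::-1])
for q in meas(im):print(q)
from scipy.spatial.transform import Rotation as Ro
R=Ro.from_euler('xyz',o['ee_rot']).as_matrix();p=np.array(o['tool_pos'])
print('tip',p+R@[0,0,.097])
E
```

```text
3.75 [ 0.63281539 -0.18158707  0.12563159] [-3.14024713  0.00348175 -0.03282422] 0.03014922281662157 [-0.07717174 -0.80989437 -0.05532873]
('brass', array([-122.5,  381.8]), array([ 580.2, -283.7,  156.4]))
('brass', array([399.8, 376. ]), array([ 714.5, -285.2,   81.3]))
('brass', array([347.1, 319.8]), array([ 673.6, -240.1,   48.8]))
('brass', array([485.2, 191.3]), array([ 754.1, -154. ,   19.1]))
('brass', array([277.4, 166.1]), array([ 631.1, -134.9,   45.9]))
tip [ 0.63248212 -0.18144554  0.02863227]
```

View pics/wrist3.png

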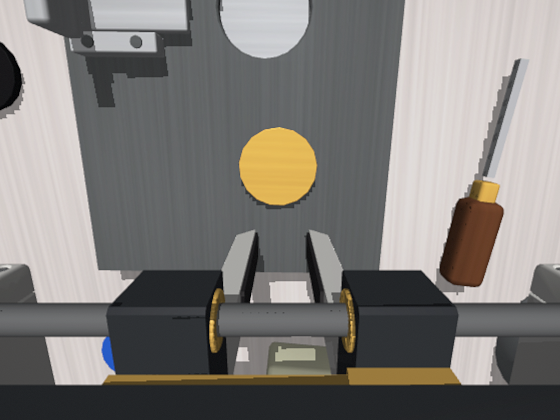

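```bash
python3 - <<'E'
from h import *
im=cv2.imread('pics/wrist3.png')[:,:,::-1].copy()
g=cv2.cvtColor(im,cv2.COLOR_RGB2GRAY);c=get_calibration('wrist')
m=(g>130).astype(np.uint8);_,lab=cv2.connectedComponents(m,connectivity=4)
k=cv2.findContours((lab==lab[20,265]).astype(np.uint8),cv2.RETR_EXTERNAL,cv2.CHAIN_APPROX_NONE)[0][0][:,0]
k=k[(k[:,1]>3)]
w=ray('wrist',k,0.016,c)[:,:2]*1000
from scipy.optimize import least_squares
print(k.min(0),k.max(0));s=least_squares(lambda p:np.hypot(*(w-p[:2]).T)-25,[626,-50]);print(s.x,np.abs(s.fun).max())
s=least_squares(lambda p:np.hypot(*(w-p[:2]).T)-p[2],[626,-50,25]);print(s.x)
print(proj('wrist',[[.6325-.0,-.1814,.0286]],c))
E
```

```text
[220   4] [308  58]
[626.91647406 -48.16729011] 1.944100313316678
[626.88193698 -48.78631758  24.51430009]
[[282.49930134 241.69656533]]
```

Call:
{"api": "jog_arm", "payload": {"moves": [[0,0,0.08,1,0,-4,30],[0,0,0,0,0,0,30],[0,0,0,0,7,0,30],[0,0,0,-1,7,0,30],[0,0,0,0,7,0,30],[0,0,0,0,7,0,30],[0,0,0,-0.5,7,0,30],[0,0,0,-0.5,7,0,30],[0,0,0,0,0,0,30]]}}

```text
time: 4.92
tool_pos: [0.6327, -0.1401, 0.1237]
ee_rot: [-3.141, -0.0, 0.047]
wrist_force: [0.3, 0.9, -0.0]
width: 0.0299
```

```bash
cat > look.py <<'E'
import sys
from h import *
from scipy.spatial.transform import Rotation as Ro
o=get_obs();R=Ro.from_euler('xyz',o['ee_rot']).as_matrix();p=np.array(o['tool_pos'])
print(o['time'],'tcp',np.round(p,4),'tip',np.round(p+R@[0,0,.097],4),np.round(o['ee_rot'],3),np.round(o['wrist_force'],1))
im=snapshot('wrist');cv2.imwrite(f'pics/{sys.argv[1]}.png',im[:,:,::-1])
for q in meas(im):
    if 35<q[2][2]<70:print(q)
g=cv2.cvtColor(im,cv2.COLOR_RGB2HSV);c=get_calibration('wrist')
E
python3 look.py wrist4
```

```text
4.925 tcp [ 0.6327 -0.1401  0.1237] tip [ 0.6327 -0.1401  0.0267] [-3.141 -0.     0.047] [ 0.3  0.9 -0. ]
('brass', array([281.8, 202.9]), array([ 630.6, -115. ,   46. ]))
```

View pics/wrist4.png

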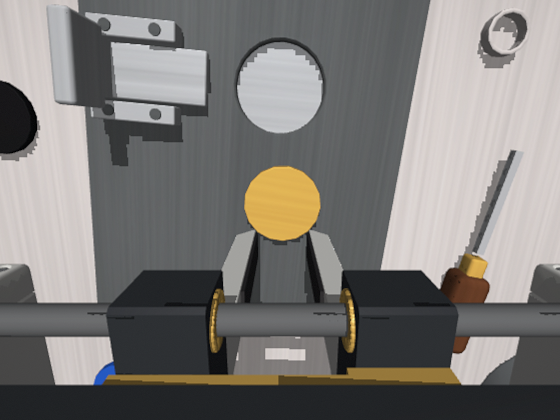

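Call:
{"api": "jog_arm", "payload": {"moves": [[0,0,0,0,0,-2,30],[0,0,0,-0.3,6,0,30],[0,0,0,-0.3,6,0,30],[0,0,0,-0.3,6,0,30],[0,0,0,-0.3,6,0,30],[0,0,0,-0.3,6,0,30],[0,0,0,-0.3,6,0,30],[0,0,0,-0.3,6,0,30],[0,0,0,0,0,0,30]]}}

```text
time: 6.1
tool_pos: [0.6306, -0.0983, 0.1218]
ee_rot: [-3.141, -0.0, 0.047]
wrist_force: [-0.2, 0.6, 0.0]
width: 0.0301
```

```bash
python3 look.py wrist5
```

```text
6.1 tcp [ 0.6306 -0.0983  0.1218] tip [ 0.6306 -0.0983  0.0248] [-3.141 -0.     0.047] [-0.2  0.6  0. ]
('brass', array([281.7, 203.7]), array([628.2, -73.1,  46. ]))
('brass', array([278.3,  21.3]), array([621.7,  31.8,  58.7]))
```

View pics/wrist5.png

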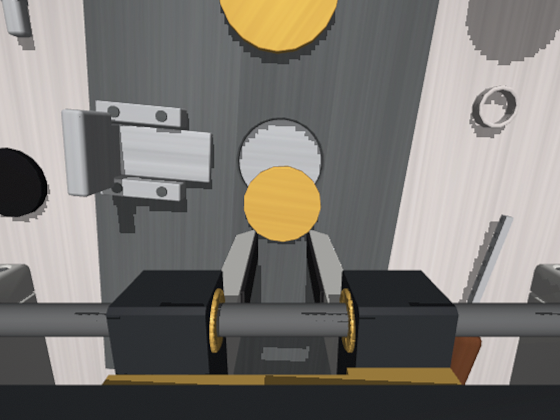

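Call:
{"api": "jog_arm", "payload": {"moves": [[0,0,0,-0.5,5,0,30],[0,0,0,-0.5,5,0,30],[0,0,0,-0.4,4,0,30],[0,0,0,-0.3,3,0,30],[0,0,0,-0.1,2,0,30],[0,0,0,-0.1,2,0,30],[0,0,0,0,0,0,30]]}}

```text
time: 7.02
tool_pos: [0.6286, -0.0776, 0.1215]
ee_rot: [-3.141, 0.0, 0.046]
wrist_force: [0.6, -0.8, 1.0]
width: 0.0304
```

```bash
python3 look.py wrist6
```

```text
7.025 tcp [ 0.6286 -0.0776  0.1215] tip [ 0.6285 -0.0776  0.0245] [-3.141  0.     0.046] [ 0.6 -0.8  1. ]
('brass', array([281.9, 204.3]), array([626.3, -52.5,  46. ]))
('brass', array([280.4,  40.5]), array([621.4,  40.5,  61.5]))
```

View pics/wrist6.png

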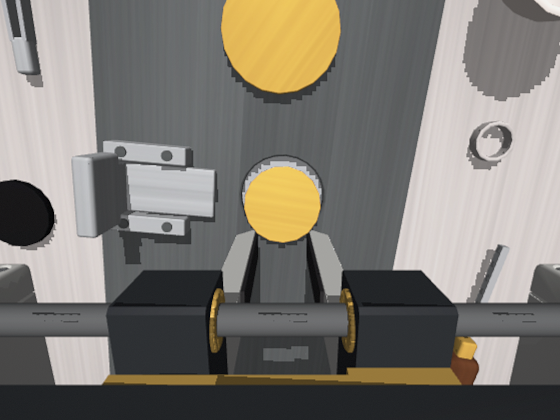

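Call:
{"api": "jog_arm", "payload": {"moves": [[0,0,0,0,2,0,30],[0,0,0,-0.2,2,0,30],[0,0,0,0,1,0,30],[0,0,0,0,0,0,30]]}}

```text
time: 7.58
tool_pos: [0.6285, -0.0727, 0.1217]
ee_rot: [-3.142, -0.0, 0.046]
wrist_force: [0.5, 0.2, 0.1]
width: 0.0303
```

```bash
python3 look.py wrist7
```

```text
7.575 tcp [ 0.6285 -0.0727  0.1217] tip [ 0.6285 -0.0727  0.0247] [-3.142 -0.     0.046] [0.5 0.2 0.1]
('brass', array([281.6, 205.7]), array([626.2, -48.5,  44.5]))
('brass', array([280. ,  45.8]), array([621.3,  40.6,  61.5]))
```

View pics/wrist7.png

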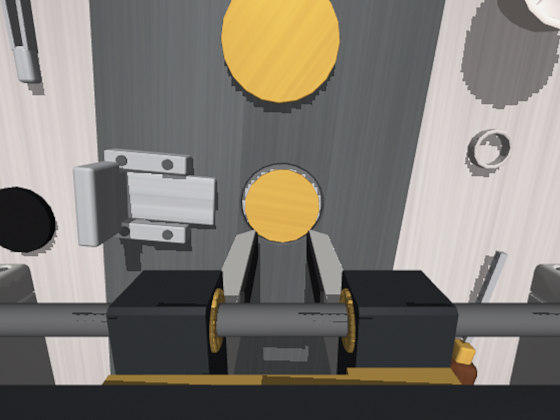

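The apparent diameter fell to 44.5 mm, which fits a 6 mm drop. I'll back off and check.

Call:
{"api": "jog_arm", "payload": {"moves": [[0,0,0,0,-6,0,30],[0,0,0,0,-10,25,30],[0,0,0,0,-10,25,30],[0,0,0,0,0,0,30]]}}

```text
time: 8.12
tool_pos: [0.6298, -0.1002, 0.1745]
ee_rot: [3.14, -0.006, 0.045]
wrist_force: [-0.2, 0.2, -0.9]
width: 0.0296
```

```bash
python3 look.py wrist8; python3 - <<'E'
from h import *
im=cv2.imread('pics/wrist8.png')[:,:,::-1].copy()
for z in(.022,.028):
  for q in meas(im,'wrist',z):
    if 35<q[2][2]<70:print(z,q)
u=[int(v) for v in [q for q in meas(im) if 35<q[2][2]<50][0][1]]
x0,y0=max(u[0]-150,0),max(u[1]-80,0)
cv2.imwrite('pics/w8c.png',cv2.resize(im[y0:y0+160,x0:x0+220],None,fx=3.6,fy=3.6,interpolation=cv2.INTER_CUBIC)[:,:,::-1])
E
```

```text
8.125 tcp [ 0.6298 -0.1002  0.1745] tip [ 0.6303 -0.1003  0.0775] [ 3.14  -0.006  0.045] [-0.2  0.2 -0.9]
('brass', array([280.5, 153. ]), array([625. , -48.8,  44. ]))
('brass', array([279. ,  28.1]), array([620.2,  40.8,  61. ]))
0.022 ('brass', array([280.5, 153. ]), array([625.1, -49.3,  45.2]))
0.022 ('brass', array([279. ,  28.1]), array([620.1,  42.7,  62.6]))
0.028 ('brass', array([280.5, 153. ]), array([625. , -48.8,  44. ]))
0.028 ('brass', array([279. ,  28.1]), array([620.2,  40.8,  61. ]))
```

View pics/w8c.png

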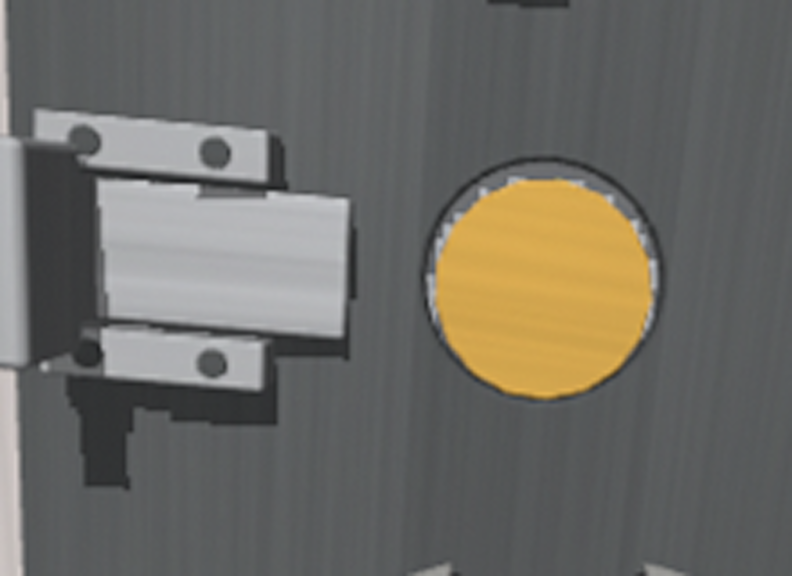

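The blank is seated flat: rim visible all round, no shadow on the block, and its size matches z=22. Next is the keeper tab: close the fingers, rise, and go behind it.

Call:
{"api": "jog_arm", "payload": {"moves": [[0,0,0,0,0,40,0],[0,0,-0.04,-35,14,10,0],[0,0,-0.04,-35,14,0,0],[0,0,0,-35,14,0,0],[0,0,0,-35,14,0,0],[0,0,0,0,0,0,0]]}}

```text
time: 8.93
tool_pos: [0.4861, -0.0416, 0.2199]
ee_rot: [-3.141, 0.003, -0.033]
wrist_force: [-0.4, -0.0, 0.1]
width: 0.0007
```

```bash
python3 look.py wrist9
```

```text
8.925 tcp [ 0.4861 -0.0416  0.2199] tip [ 0.4857 -0.0415  0.1229] [-3.141e+00  3.000e-03 -3.300e-02] [-0.4 -0.   0.1]
('brass', array([432.7, 207. ]), array([625.3, -49. ,  46.1]))
('brass', array([439.6, 104.8]), array([622.9,  39.9,  62.9]))
```

View pics/wrist9.png

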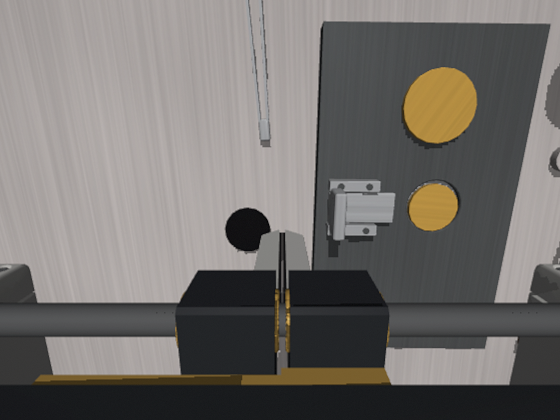

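```bash
python3 - <<'E'
from h import *
im=cv2.imread('pics/wrist9.png')
print(np.round(ray('wrist',[(334,190),(344,190),(335,239),(344,239)],.062)*1000,1))
print(np.round(ray('wrist',[(394,193),(393,223)],.030)*1000,1))
cv2.imwrite('pics/w9c.png',cv2.resize(im[160:270,230:400],None,fx=4.6,fy=4.6,interpolation=cv2.INTER_CUBIC))
E
```

```text
[[528.6 -22.7  62. ]
 [536.5 -22.9  62. ]
 [529.7 -64.2  62. ]
 [537.2 -64.5  62. ]]
[[588.1 -34.1  30. ]
 [588.8 -62.6  30. ]]
```

View pics/w9c.png

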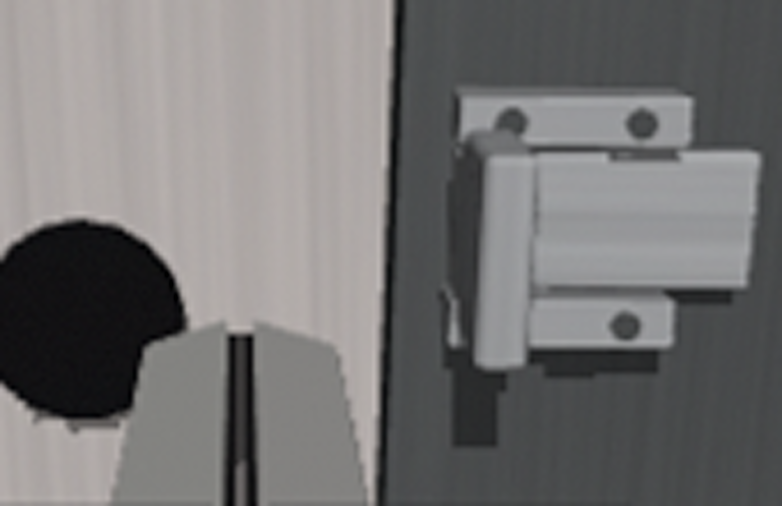

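Call:
{"api": "jog_arm", "payload": {"moves": [[0,0,0,2,-1,-40,0],[0,0,0,2,-1,-39,0],[0,0,0,0,0,0,0]]}}

```text
time: 9.35
tool_pos: [0.4909, -0.0447, 0.1387]
ee_rot: [-3.14, 0.009, -0.034]
wrist_force: [0.5, 0.3, 0.4]
width: 0.0005
```

```bash
python3 look.py wrist10
```

```text
9.35 tcp [ 0.4909 -0.0447  0.1387] tip [ 0.49   -0.0445  0.0417] [-3.14   0.009 -0.034] [0.5 0.3 0.4]
('brass', array([483.6, 232.8]), array([625.6, -48.1,  48. ]))
('brass', array([501.4,  89.4]), array([624.7,  41.4,  64.4]))
```

View pics/wrist10.png

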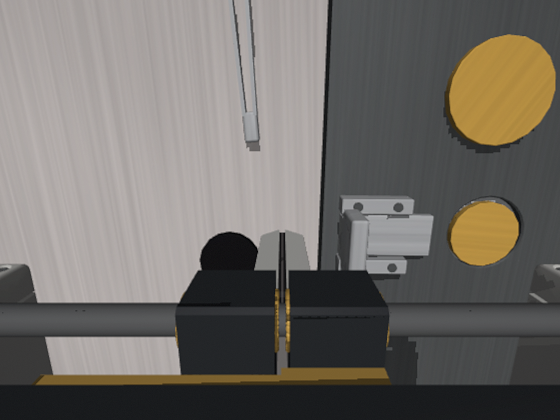

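Call:
{"api": "jog_arm", "payload": {"moves": [[0,0,0,8,0,0,0],[0,0,0,8,0,0,0],[0,0,0,5,0,0,0],[0,0,0,3,0,0,0],[0,0,0,3,0,0,0],[0,0,0,3,-0.1,0,0],[0,0,0,3,-0.1,0,0],[0,0,0,3,-0.1,0,0],[0,0,0,3,-0.1,0,0],[0,0,0,3,-0.1,0,0],[0,0,0,3,-0.1,0,0]]}}

```text
time: 10.78
tool_pos: [0.5376, -0.0456, 0.1426]
ee_rot: [3.141, 0.0, -0.034]
wrist_force: [-2.5, -1.8, 1.7]
width: 0.0004
```

```bash
python3 look.py wrist11
```

```text
10.775 tcp [ 0.5376 -0.0456  0.1426] tip [ 0.5376 -0.0456  0.0456] [ 3.141  0.    -0.034] [-2.5 -1.8  1.7]
('brass', array([413.6, 231.1]), array([623.9, -47.2,  45.8]))
('brass', array([416.6,  91.5]), array([621.5,  40.9,  62. ]))
```

View pics/wrist11.png

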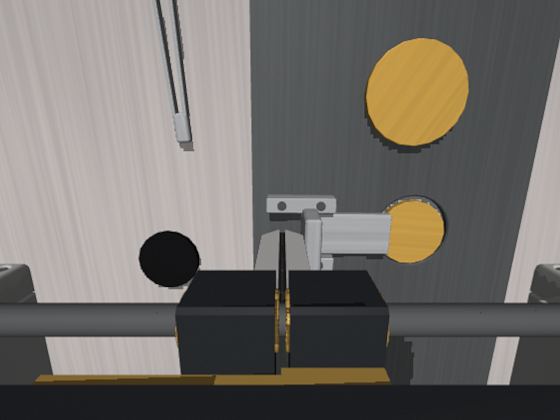

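Call:
{"api": "jog_arm", "payload": {"moves": [[0,0,0,3,-0.1,0,0],[0,0,0,3,-0.1,0,0],[0,0,0,3,-0.1,0,0],[0,0,0,0,0,0,0]]}}

```text
time: 11.32
tool_pos: [0.5469, -0.0457, 0.1426]
ee_rot: [-3.141, -0.001, -0.034]
wrist_force: [-0.6, -0.4, 0.1]
width: 0.0004
```

Call:
{"api": "jog_arm", "payload": {"moves": [[0,0,0,2,-0.1,0,0],[0,0,0,0,0,0,0]]}}

```text
time: 11.58
tool_pos: [0.5486, -0.0458, 0.1426]
ee_rot: [-3.141, -0.0, -0.034]
wrist_force: [-1.0, -0.8, 0.8]
width: 0.0005
```

Call:
{"api": "jog_arm", "payload": {"moves": [[0,0,0,1.5,-0.1,0,0],[0,0,0,0,0,0,0]]}}

```text
time: 11.82
tool_pos: [0.5499, -0.0458, 0.1426]
ee_rot: [-3.141, 0.0, -0.034]
wrist_force: [-2.8, 1.4, -0.0]
width: 0.0003
```

```bash
python3 look.py wrist12
```

```text
11.825 tcp [ 0.5499 -0.0458  0.1426] tip [ 0.5499 -0.0458  0.0456] [-3.141  0.    -0.034] [-2.8  1.4 -0. ]
('brass', array([395.7, 231.5]), array([623.8, -47.4,  45.7]))
('brass', array([396.5,  92. ]), array([621.2,  40.9,  61.9]))
```

View pics/wrist12.png

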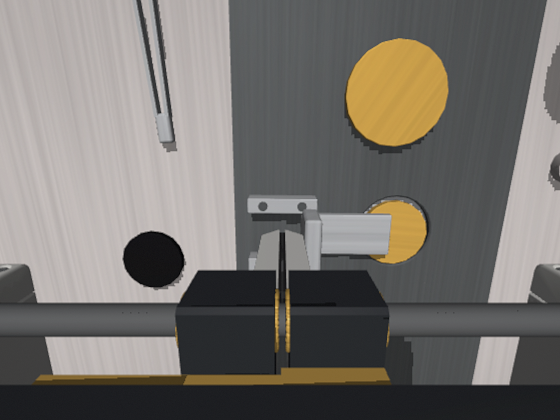

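Call:
{"api": "jog_arm", "payload": {"moves": [[0,0,0,1,0,0,0],[0,0,0,1,0,0,0],[0,0,0,0,0,0,0]]}}

```text
time: 12.25
tool_pos: [0.5504, -0.0458, 0.1426]
ee_rot: [-3.141, 0.005, -0.034]
wrist_force: [-7.4, -0.0, 3.6]
width: 0.0007
```

Call:
{"api": "jog_arm", "payload": {"moves": [[0,0,0,1,0,0,0],[0,0,0,1,0,0,0],[0,0,0,0,0,0,0]]}}

```text
time: 12.62
tool_pos: [0.5508, -0.0458, 0.1426]
ee_rot: [-3.142, 0.01, -0.034]
wrist_force: [-12.6, 0.3, 7.7]
width: 0.0004
```

The force is rising with no travel, so the keeper is at its stop. I'll back off and look.

Call:
{"api": "jog_arm", "payload": {"moves": [[0,0,0,-10,0,0,0],[0,0,0,-20,0,0,0],[0,0,0,-10,0,40,0],[0,0,0,0,0,50,0],[0,0,0,-20,0,50,0],[0,0,0,-30,0,0,0],[0,0,0,0,0,0,0]]}}

```text
time: 13.5
tool_pos: [0.4637, -0.046, 0.2841]
ee_rot: [3.141, -0.005, -0.034]
wrist_force: [0.1, -0.7, 0.5]
width: 0.0007
```

```bash
python3 look.py wrist13;python3 - <<'E'
from h import *
im=cv2.imread('pics/wrist13.png');cv2.imwrite('pics/w13c.png',cv2.resize(im[60:320,290:540],None,fx=2.3,fy=2.3,interpolation=cv2.INTER_CUBIC))
im=snapshot('side');cv2.imwrite('pics/side13.png',cv2.resize(im[180:380,180:400],None,fx=3,fy=3,interpolation=cv2.INTER_CUBIC)[:,:,::-1])
im=snapshot('scene');cv2.imwrite('pics/scene13.png',im[:,:,::-1])
E
```

```text
13.5 tcp [ 0.4637 -0.046   0.2841] tip [ 0.4642 -0.046   0.1872] [ 3.141 -0.005 -0.034] [ 0.1 -0.7  0.5]
('brass', array([425.2, 187.5]), array([623.1, -48.2,  45.8]))
('brass', array([428.4, 103.4]), array([620.5,  40.6,  62.2]))
```

View pics/w13c.png

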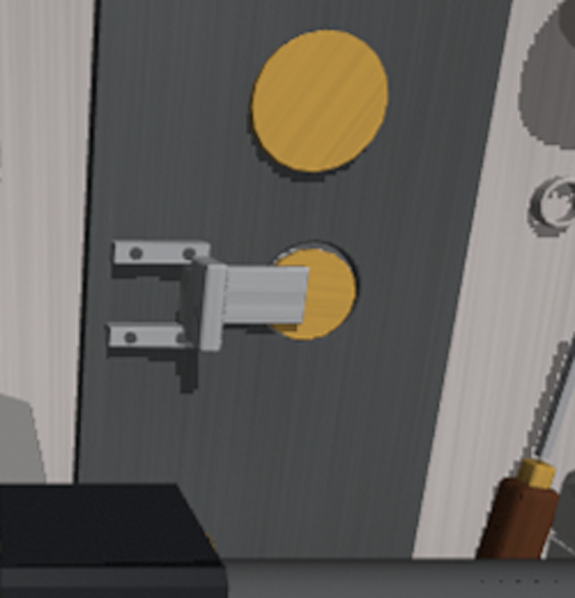

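View pics/side13.png

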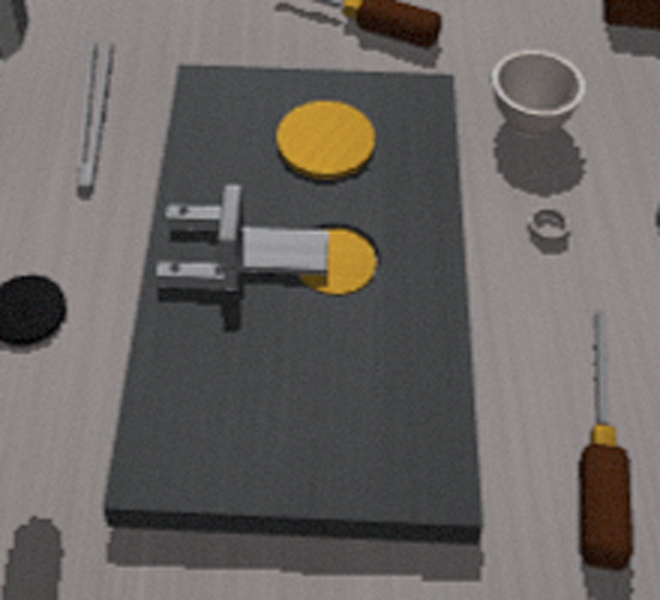

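View pics/scene13.png

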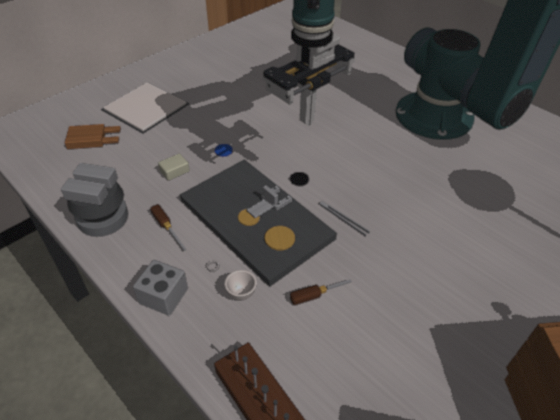

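The blank is flush in the recess with the tongue over its edge. The tab front is level with the rail ends, and nothing else has moved. Handing in.

```bash
python3 -c "
from bench import *
print(close_job())"
```

```text
the job is handed in; nothing more can be done
None
```

The job is done and handed in at about 13.6 s on the robot's clock. I pushed the 46 mm blank into the recess with two spread fingertips. I then closed the fingers and pushed the keeper tab in until it stopped.

- **Blank:** it sits flat. The recess edge showed all round it before the keeper went in, it cast no shadow on the block, and its apparent size matched a top flush with the block.
- **Keeper:** at the end the force rose from 3 N to 13 N while the fingertips moved only about 1 mm, so it is at its stop. In the pictures the tongue covers the blank's edge and the tab is level with the rail ends.
- **Other things:** the large blank stayed within camera error, about 2 mm, of where it started. The other items look undisturbed, though I only compared those by eye. The gripper is well clear, with no force on the wrist.
- **Disagreement:** the first wrist picture, taken from high up and right after a move, put the blanks about 7 mm away from where the other cameras saw them. Closer pictures agreed with the other cameras, so I used those.

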